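Raise the bench-screen sash to the green mark

TASK

Push the clear sash of the bench screen up, with the fingertips from beneath its lip, until its red pointers stand within the height of the green clip on the post (not the yellow one), and leave it standing there with your hand clear. Do not grip the lip, and leave the tube rack, the bottle and the pink block where they are.

Things in the scene. Friction and masses are not known exactly. Their poses are not given: they have to be found in the camera images.
- sash (a joint): How far the sash is up, m: 0 = lowest (pointers 60 mm above the bench), 0.255 = top stop; grows straight upward. The clear pane (312 mm wide, 240 mm high) runs in two upright posts. It is counterweighted: a push of some 2 to 6 N moves it up, and it stays where it is left.
- screen: The fixed bench screen: two posts 22 mm square, 340 mm apart, 580 mm high, under a header 34 mm deep and 450 mm wide. Origin on the bench midway between the posts, in the sash plane; x away from the robot through the pane, y along the sash, z up. A 20 mm high sill joins the posts; clear wings 240 mm high run back to x = +175 mm. A clear tube with the counterweight stands at y = -205 mm.
- lip (a point): Middle of the lip on the robot side of the sash's lower edge: the axis of its round black bar (16 mm diameter, 240 mm long along the screen's y, axis level), which lies 52 mm in front of the sash plane. Moves with the sash. Below it is free space down to the bench; above and behind the bar a grey flat cap (42 mm deep, top face 9 mm above the bar's axis) runs back to the pane.
- pointer (a point): Centre of the sash's lower edge, in the sash plane, level with the two red pointers (4 mm thick, in front of the posts) and with the lip bar's axis. Moves with the sash; its height is what is compared with the green clip.
- green_mark_mid (a point): Middle of the green clip (50 x 30 mm, 24 mm high) around one of the posts: the working height. Fixed; left or right post, 200 to 290 mm above the bench. z up.
- yellow_mark_mid (a point): Middle of a like yellow clip around the other post, another height that does not matter now.
- rack_mid (a point): Centre of the loose green tube rack's block, 75 x 130 x 55 mm, with blue-capped tubes up to 99 mm above the bench; beside the work.
- bottle_mid (a point): Centre of the loose blue-capped bottle, 62 mm in diameter, 120 mm high; beside the work.
- pink_mid (a point): Centre of the loose pink block, 85 x 120 x 26 mm, behind the sash.

How it is judged:
By the outcome, as a careful person would: the job done as asked, in the order asked, and still so for the second after the job is handed in, with the robot touching nothing.
It also fails if it takes over 58 s, if anything falls off the work surface, if the arm or the gripper's body presses on something with over 40 N, if the wrist force passes 120 N, or if a joint passes its speed limit or range.

ROBOT

A 7-joint arm with a two-finger parallel gripper is mounted at the origin on the work surface. World frame = base frame: x ahead of the robot, y to its left, z up, the work surface at z = 0. Lengths are in m, angles in rad, forces in N, time in s.
With the tool pointing down it reaches from about 0.4 to 0.85 m from the base axis. Payload 10.4 kg.
Tool frame: the origin (TCP) lies midway between the tips of the shut fingers; the grasp point (between the pads) lies 19 mm behind it (robot.tcp_to_grasp is the distance from the TCP to the grasp point, in m); y points along the fingers, z is the direction in which the jaws open and shut, and the axes are right-handed (so a half turn about y gives the same grasp; the last joint's range is limited). The gripper opens to 87 mm and grips with 3 to 60 N. Pads are 19 mm wide; open, the fingers measure 117 mm over their backs; the gripper's body (75 mm by 190 mm) begins 51 mm behind the grasp point.
Start: joints at [-1.211, 0.332, -0.065, 1.46, 0.022, 1.35, -0.088], TCP at [0.233, 0.58, 0.186] pointing down, gripper open.
Joint ranges: [-2.6, 2.6], [-0.5, 2.12], [-1.47, 1.34], [0.16, 2.42], [-1.27, 4.41], [0.06, 2.06], [-2.6, 2.6]. Speed limits (rad/s): [2.22, 2.22, 2.79, 2.79, 3.14, 3.14, 3.14].

INTERFACE

Orientations are given as a rotation vector (axis times angle).
In Python, from station import robot gives the robot as it stands. Calls block until the motion is done:
- robot.move_pose(position, orientation): joint-space move of the TCP to a pose.
- robot.line_to(position, ori=None, max_speed=0.15, stop_force=None): straight line of the TCP; ori=None keeps the orientation; max_speed is the mean speed in m/s. With stop_force (N) it stops when the force on the tool has changed by that much, and returns True; else False.
- robot.move_j(angles): joint-space move.
- robot.gripper_to(opening, f_grip=None): finger opening in m; f_grip is the grip in N (None keeps the last); returns when the fingers have stopped.
- robot.sleep(seconds).
- robot.ik(position, orientation): joint angles nearest the present ones, or None.
- robot.read_state(): the state.
- robot.camera(name): name is "scene" or "top" or "wrist"; returns a dict with "pixels" (480x640x3 uint8, red, green, blue), "K" (3x3 intrinsics, pixels), "k1" (the pictures are not rectified: a ray, as slopes to the right and down, at radius r is drawn at 1 + k1 r^2 times it, then the intrinsics apply), "origin" and "attitude" of the camera in the world; the wrist camera has in their place "hand_eye" (4x4, takes a point from camera to tool coordinates, whose origin is the TCP and whose axes are the tool frame's). Camera axes: x right, y down, z forward; pixel columns grow to the right and rows downward; lengths in m; the calibration is good to about 2 mm. A picture is of the moment at which its call begins: read the wrist's pose just before it. There is no depth.
A pose or a line that the arm cannot do raises robot.PlanningError and nothing moves.
- robot.sign_off(): hands the job in, once; it reports no verdict.
The state is a dict: "time": time; "qpos": joint angles; "joint_vel": joint speeds; "joint_efforts": joint torques, N m; "position": TCP position; "ee_rot": TCP orientation; "ft_force": force on the tool from outside, world axes, zero at the start; "wrist_torque": the same for the moment, N m; "width": finger opening in m.
Only numpy, scipy, OpenCV 4.12 (cv2) and the standard library are available. Lean on these libraries where they do the work, as an engineer would, in place of code of your own. Each camera call takes 0.05 s, during which the arm holds its last target.

## Working session

There is one attempt and no reset: what is moved stays moved. The work goes in short steps, each a Python script; the robot and the scene stay as the last script left them, time stands still between calls to the robot, and variables do not carry over. Pictures are saved under pics/ and viewed, and the job is handed in when it is done.

```bash
mkdir -p pics; ls; python3 - <<'E'
from station import robot
import cv2,numpy as np
s=robot.read_state(); print(s)
for n in ["scene","top","wrist"]:
    c=robot.camera(n); cv2.imwrite(f"pics/{n}0.png",c["pixels"][:,:,::-1])
    print(n,{k:v for k,v in c.items() if k!="pixels"})
    np.savez(f"pics/{n}0.npz",**c)
E
```

```text
pics
{'time': 0.0, 'qpos': array([-1.21062265,  0.33284151, -0.06468802,  1.4609668 ,  0.02159019,
        1.34989552, -0.08846685]), 'joint_vel': array([ 1.47338960e-03,  1.34367905e-03, -8.17640516e-04, -1.08339332e-03,
       -2.44383603e-04,  3.37836008e-05,  7.47727985e-05]), 'joint_efforts': array([-1.06177793e-04, -6.23255897e+01,  2.45791138e-02, -3.89890873e+01,
       -6.14151685e-02,  3.99047288e-02,  1.46844422e-04]), 'position': array([0.23327834, 0.57934874, 0.18526074]), 'ee_rot': array([-1.55126482,  0.30048778, -0.30015846]), 'ft_force': array([0.14893512, 0.70228725, 0.3322618 ]), 'wrist_torque': array([ 0.041868  , -0.01118048,  0.00060793]), 'width': 0.08719177341842257}
scene {'K': array([[447.73784704,   0.        , 318.926639  ],
       [  0.        , 447.73784704, 244.7175229 ],
       [  0.        ,   0.        ,   1.        ]]), 'k1': -0.04186585114626644, 'origin': array([ 1.08001338, -0.20944733,  0.77588496]), 'attitude': array([-2.13478937, -1.27149116,  0.48417916])}
top {'K': array([[549.26452779,   0.        , 314.67562984],
       [  0.        , 549.26452779, 243.32505548],
       [  0.        ,   0.        ,   1.        ]]), 'k1': -0.04352657891986859, 'origin': array([0.48089092, 0.04304867, 1.30757447]), 'attitude': array([-2.19533734,  2.1297746 , -0.17377161])}
wrist {'K': array([[378.35939365,   0.        , 316.04017319],
       [  0.        , 378.35939365, 238.83472336],
       [  0.        ,   0.        ,   1.        ]]), 'k1': 0.026874025443512993, 'hand_eye': array([[-3.93939865e-04,  9.70144590e-01,  2.42526946e-01,
        -6.57182818e-02],
       [ 3.15532321e-04, -2.42526832e-01,  9.70144647e-01,
        -1.98660144e-01],
       [ 9.99999873e-01,  4.58703742e-04, -2.10570987e-04,
        -6.92440540e-04],
       [ 0.00000000e+00,  0.00000000e+00,  0.00000000e+00,
         1.00000000e+00]])}
```

View pics/scene0.png

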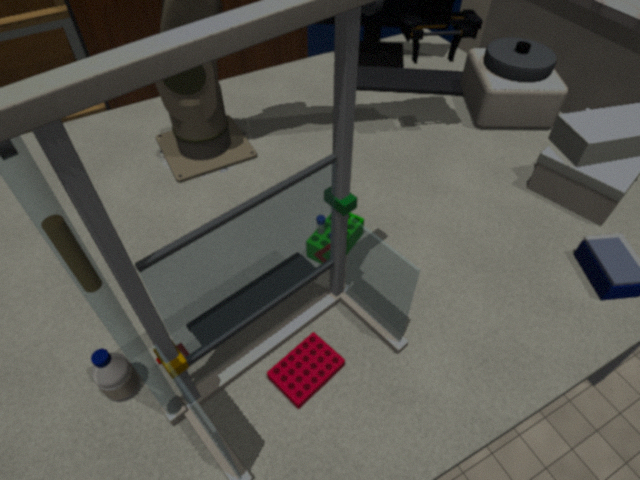

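View pics/top0.png

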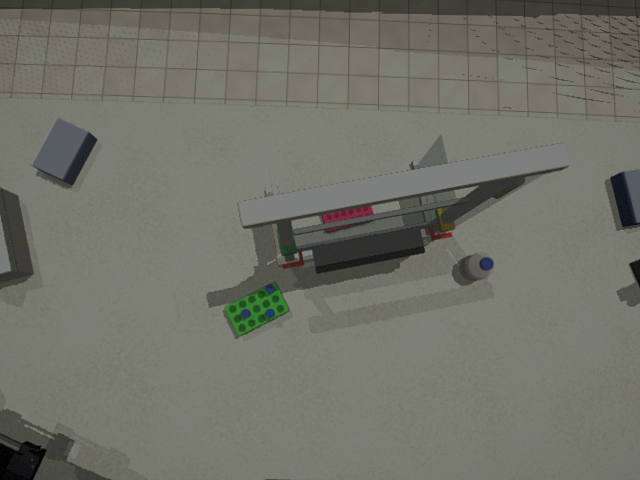

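View pics/wrist0.png

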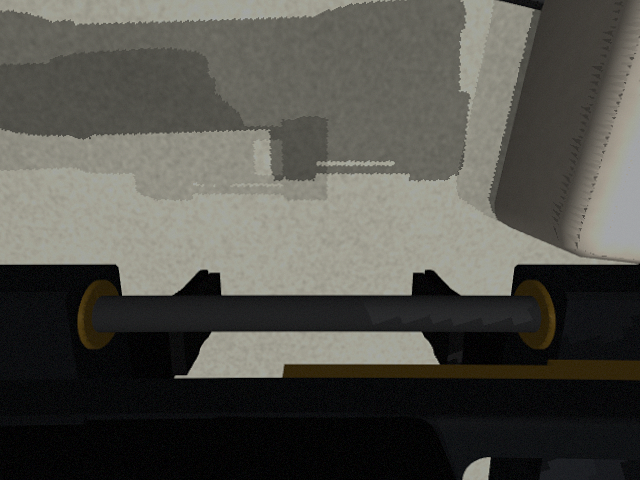

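```bash
cat > h.py <<'E'
import numpy as np,cv2
from scipy.spatial.transform import Rotation as R
def load(n): return dict(np.load(f"pics/{n}.npz"))
def cam(c,st=None):
    if "hand_eye" in c:
        T=np.eye(4);T[:3,:3]=R.from_rotvec(st["ee_rot"]).as_matrix();T[:3,3]=st["position"];T=T@c["hand_eye"]
        return T[:3,:3],T[:3,3]
    return R.from_rotvec(c["attitude"]).as_matrix(),c["origin"]
def ray(c,uv,st=None):
    Rm,o=cam(c,st)
    D=np.array([float(c["k1"]),0,0,0])
    p=cv2.undistortPoints(np.array(uv,float).reshape(-1,1,2),c["K"],D).reshape(-1,2)
    d=np.c_[p,np.ones(len(p))]@Rm.T
    return o,d/np.linalg.norm(d,axis=1)[:,None]
def onplane(c,uv,z,st=None):
    o,d=ray(c,uv,st); return o+d*((z-o[2])/d[:,2])[:,None]
def proj(c,P,st=None):
    Rm,o=cam(c,st)
    p,_=cv2.projectPoints(np.array(P,float).reshape(-1,1,3),cv2.Rodrigues(Rm.T)[0],-Rm.T@o,c["K"],np.array([float(c["k1"]),0,0,0]))
    return p.reshape(-1,2)
def tri(o1,d1,o2,d2):
    A=np.c_[d1,-d2]; t=np.linalg.lstsq(A,o2-o1,rcond=None)[0]
    a,b=o1+t[0]*d1,o2+t[1]*d2; return (a+b)/2,np.linalg.norm(a-b)
E
python3 - <<'E'
import cv2
s=cv2.imread("pics/scene0.png");t=cv2.imread("pics/top0.png")
cv2.imwrite("pics/s_g.png",cv2.resize(s[140:310,250:430],None,fx=4.4,fy=3.5,interpolation=2)) if 0 else None
cv2.imwrite("pics/s_z.png",cv2.resize(s[150:430,130:410],(600,600),interpolation=cv2.INTER_CUBIC))
cv2.imwrite("pics/t_z.png",cv2.resize(t[130:290,230:500],(800,474),interpolation=cv2.INTER_CUBIC))
E
```

```text
(no output)
```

View pics/s_z.png

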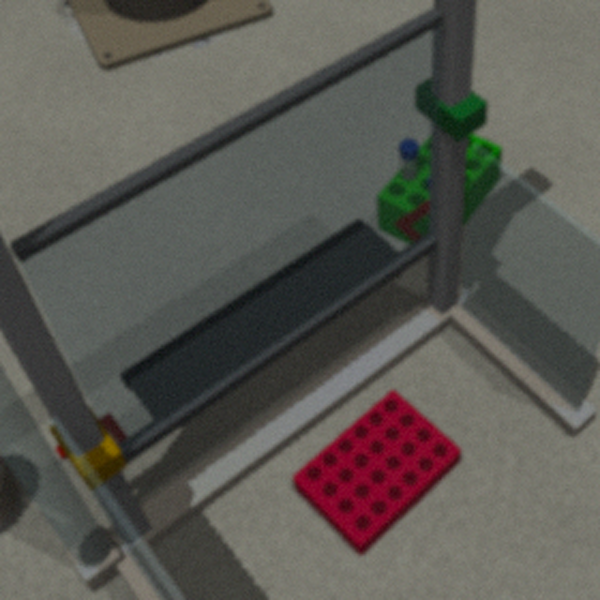

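View pics/t_z.png

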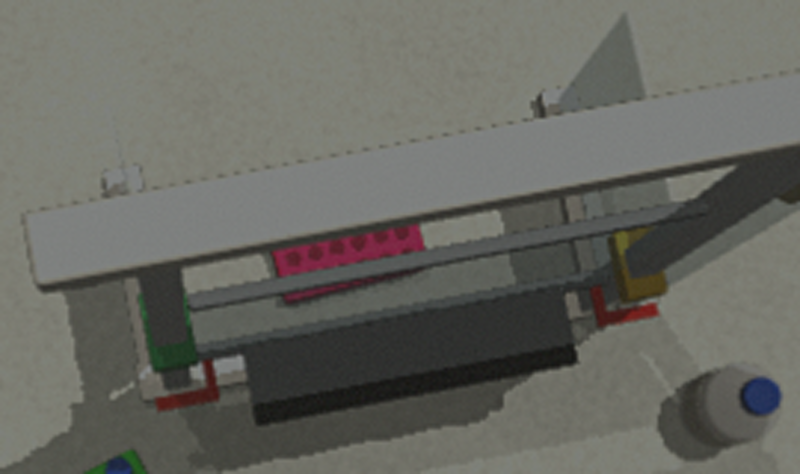

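```bash
python3 - <<'E'
import cv2
s=cv2.imread("pics/scene0.png");t=cv2.imread("pics/top0.png")
f=lambda im,a,b,c,d,k:cv2.convertScaleAbs(cv2.resize(im[a:b,c:d],None,fx=k,fy=k,interpolation=cv2.INTER_NEAREST),alpha=1.8)
import numpy as np
A=f(s,170,290,270,370,6)[:300]; 
cv2.imwrite("pics/za.png",f(s,180,280,280,380,6))
cv2.imwrite("pics/zb.png",f(s,310,400,130,230,6))
cv2.imwrite("pics/zc.png",np.hstack([f(t,220,285,265,330,6),f(t,195,260,400,465,6)]))
E
```

```text
(no output)
```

View pics/za.png

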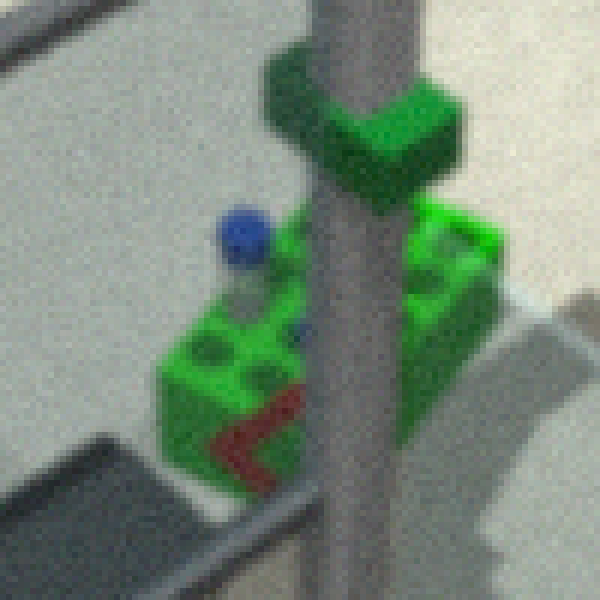

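View pics/zb.png

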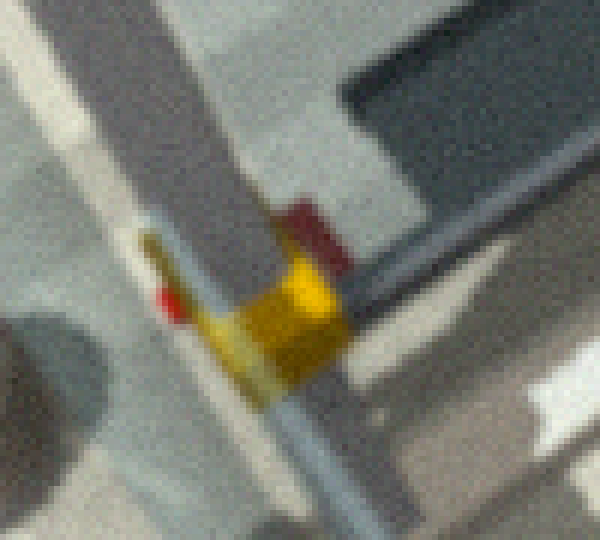

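View pics/zc.png

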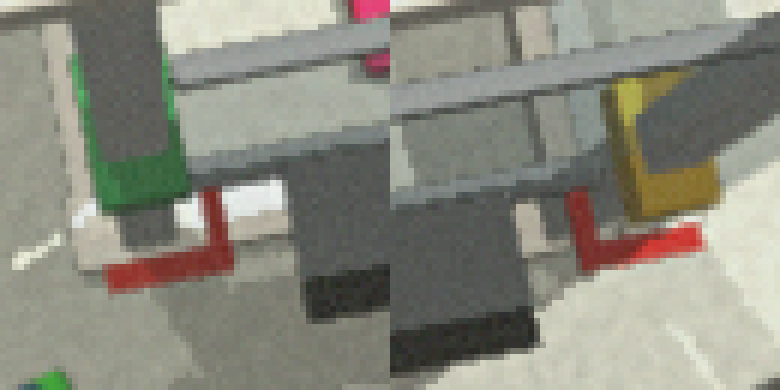

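```bash
cat > m.py <<'E'
from h import *
s=load("scene0");t=load("top0")
def T(a,b):
    o1,d1=ray(s,[a]);o2,d2=ray(t,[b]);return tri(o1,d1[0],o2,d2[0])
L,eL=T((298,254),(315,266.2));Rr,eR=T((188.3,327.5),(424.2,247))
P,eP=T((315,254.2),(303.7,265))
print(L,eL,Rr,eR,np.linalg.norm(L-Rr),"ptr",P,eP)
z=(L[2]+Rr[2])/2-.009
v=(L-Rr);v[2]=0;yh=v/np.linalg.norm(v);xh=np.array([yh[1],-yh[0],0]);
mid=(L+Rr)/2;mid[2]=0;O=mid+.052*xh
print("z bar",z,"yaw",np.degrees(np.arctan2(xh[1],xh[0])),"O",O)
F=lambda x,y,zz:O+x*xh+y*yh+np.array([0,0,zz])
# checks: post foot & pointers
print("post foot scene",proj(s,[F(.011,.17-.011,0.02),F(.011,.181,.0)]))
print("lower edge ends", proj(s,[F(0,-.156,z),F(0,.156,z)]),proj(t,[F(0,-.156,z),F(0,.156,z)]))
for c,n in((s,"s"),(t,"t")):
  for hx,hy in((.015,.025),(.025,.015)):
    for zz in (.2,.23,.26,.29): print(n,hx,zz,proj(c,[F(a*hx,.17+b*hy,zz+e) for a,b,e in ((1,-1,.012),(1,-1,-.012),(1,1,.012),(-1,-1,-.012),(-1,1,-.012),(-1,-1,.012),(-1,1,.012))]).round(0).tolist())
E
python3 m.py
```

```text
[0.58999824 0.01044667 0.13723825] 0.007448617810405999 [ 0.64087673 -0.22190525  0.13390094] 0.00029635696359558316 0.23788057872946636 ptr [0.59473121 0.03865858 0.12492009] 0.0013119384864604163
z bar 0.12656959222372555 yaw 12.35120861195312 O [ 0.66623393 -0.09460631  0.        ]
post foot scene [[337.1098044  299.03932044]
 [344.69937775 298.71631221]]
lower edge ends [[185.35490123 365.20812745]
 [333.36987158 263.70514225]] [[434.71764898 221.314805  ]
 [295.15953388 246.99509302]]
s 0.015 0.2 [[335.0, 241.0], [335.0, 250.0], [357.0, 226.0], [324.0, 240.0], [345.0, 226.0], [324.0, 231.0], [345.0, 217.0]]
s 0.015 0.23 [[336.0, 228.0], [335.0, 238.0], [358.0, 214.0], [324.0, 228.0], [345.0, 215.0], [324.0, 218.0], [346.0, 205.0]]
s 0.015 0.26 [[336.0, 215.0], [336.0, 226.0], [359.0, 201.0], [324.0, 216.0], [346.0, 202.0], [324.0, 205.0], [346.0, 192.0]]
s 0.015 0.29 [[337.0, 202.0], [336.0, 213.0], [360.0, 187.0], [324.0, 203.0], [347.0, 189.0], [324.0, 192.0], [347.0, 178.0]]
s 0.025 0.2 [[344.0, 241.0], [343.0, 250.0], [357.0, 232.0], [324.0, 234.0], [337.0, 226.0], [324.0, 2
[... 706 characters left out ...]
233.0], [302.0, 246.0], [276.0, 250.0], [302.0, 244.0], [276.0, 249.0]]
t 0.015 0.29 [[299.0, 226.0], [299.0, 228.0], [272.0, 231.0], [302.0, 243.0], [276.0, 248.0], [302.0, 242.0], [275.0, 247.0]]
t 0.025 0.2 [[293.0, 229.0], [293.0, 231.0], [278.0, 232.0], [298.0, 255.0], [283.0, 258.0], [298.0, 254.0], [283.0, 256.0]]
t 0.025 0.23 [[293.0, 227.0], [293.0, 229.0], [278.0, 230.0], [298.0, 253.0], [283.0, 256.0], [298.0, 252.0], [282.0, 255.0]]
t 0.025 0.26 [[293.0, 224.0], [293.0, 226.0], [277.0, 227.0], [297.0, 251.0], [282.0, 254.0], [297.0, 250.0], [282.0, 253.0]]
t 0.025 0.29 [[292.0, 222.0], [293.0, 224.0], [277.0, 225.0], [297.0, 250.0], [282.0, 252.0], [297.0, 248.0], [281.0, 251.0]]
```

```bash
cat > fit.py <<'E'
from h import *
from scipy.optimize import least_squares
s=load("scene0");t=load("top0")
def F(p,x,y,z): 
    c,q=np.cos(p[2]),np.sin(p[2]); return [p[0]+c*x-q*y,p[1]+q*x+c*y,z]
# cam, x,y, kind(0 bar,1 clip), dz, uv
M=[(s,-.052,.12,0,.009,(298,254)),(s,-.052,-.12,0,.009,(188.3,327.5)),(t,-.052,.12,0,.009,(315,266.2)),(t,-.052,-.12,0,.009,(424.2,247)),
(s,.025,.155,1,.012,(343.3,206.3)),(s,.025,.155,1,-.012,(343.3,215.3)),(s,.025,.185,1,.012,(357.5,197.5)),
(t,-.025,.155,1,-.012,(296.7,252.5)),(t,-.025,.185,1,-.012,(282.5,255.5))]
r=lambda p:np.concatenate([proj(c,[F(p,x,y,p[3+k]+dz)])[0]-uv for c,x,y,k,dz,uv in M])
o=least_squares(r,[.666,-.095,.215,.127,.28],loss="soft_l1");print(o.x,np.degrees(o.x[2]));print(o.fun.reshape(-1,2).round(1).tolist())
p=o.x
print("pink/rack etc")
for n,uv,z in(("rack",(257,309),.055),("bottle",(487,264),.12)):print(n,onplane(t,[uv],z))
E
python3 fit.py
```

```text
[ 0.66389764 -0.09425718  0.22983886  0.12396546  0.2778734 ] 13.168796818954595
[[1.2, -0.2], [-0.6, 0.4], [1.3, 2.8], [0.3, 0.2], [0.9, -0.4], [0.4, 1.4], [0.4, -0.4], [0.9, 0.1], [-0.3, 0.2]]
pink/rack etc
rack [[0.49800014 0.14022244 0.055     ]]
bottle [[ 0.60945431 -0.36478471  0.12      ]]
```

```bash
cat > plan.py <<'E'
from h import *
p=np.array([0.664,-0.0943,0.2298]);ZB=.124
xh=np.array([np.cos(p[2]),np.sin(p[2]),0]);yh=np.array([-xh[1],xh[0],0])
O=np.array([p[0],p[1],0]);up=np.array([0,0,1.])
def ori(pitch,cam_up=True,yaw=0):  # pitch>0: tip up
    f=R.from_rotvec([0,0,yaw]).apply(xh);f=np.cos(pitch)*f+np.sin(pitch)*up
    s=np.cross(up,f);s/=np.linalg.norm(s)   # left
    u=np.cross(f,s)
    X=-u if cam_up else u
    return R.from_matrix(np.c_[X,f,np.cross(X,f)]).as_rotvec()
def pt(x,z,y=0): return O+x*xh+y*yh+z*up
E
python3 - <<'E'
from station import robot
from plan import *
for cu in (True,False):
  for pd in (-40,-25,-10,0,15,30):
   for yw in(-.3,0,.3):
    o=ori(np.radians(pd),cu,yw)
    qs=[robot.ik(pt(x,z),o) for x,z in((-.17,.2),(-.17,.075),(-.035,.075),(-.035,.27),(-.17,.25))]
    print(cu,pd,yw,[None if q is None else q.round(2).tolist() for q in qs] if all(q is not None for q in qs) else [q is not None for q in qs])
E
```

```text
True -40 -0.3 [False, False, True, True, False]
True -40 0 [True, False, False, True, True]
True -40 0.3 [[-0.21, -0.28, 0.88, 2.26, -0.81, 0.88, 0.12], [0.8, 0.13, -0.06, 2.32, -1.25, 0.87, 0.65], [0.92, 0.31, -0.46, 2.11, -1.24, 0.63, 0.48], [-0.91, -0.33, 1.26, 2.02, -0.55, 0.75, -0.3], [-0.27, -0.41, 0.86, 2.2, -0.61, 0.9, -0.11]]
True -25 -0.3 [False, False, False, True, False]
True -25 0 [False, False, True, True, False]
True -25 0.3 [[2.12, 0.19, -1.25, 2.26, -1.2, 1.04, 0.63], [1.71, 0.5, -0.85, 2.31, -1.23, 0.81, 0.95], [1.7, 0.94, -1.24, 2.15, -0.81, 0.31, 0.53], [1.85, 0.26, -1.32, 2.06, -1.17, 0.8, 0.34], [-0.23, -0.28, 1.05, 2.31, -1.09, 1.02, 0.44]]
True -10 -0.3 [False, False, False, False, False]
True -10 0 [False, False, True, False, False]
True -10 0.3 [[2.13, 0.66, -1.24, 2.3, -1.12, 0.89, 0.83], [1.83, 0.87, -0.86, 2.27, -1.17, 0.85, 1.17], [1.83, 1.41, -1.27, 2.13, -0.55, 0.29, 0.64], [-0.37, 0.42, 1.17, 2.24, 4.38, 1.54, 0.77], [2.18, 0.44, -1.28, 2.29, -1.23, 1.05, 0.78]]
True 0 -0.3 [False, False, False, False, False]
True 0 0 [False, False, True, False, False
[... 2226 characters left out ...]
.67, 2.09, -1.13, 1.18, -1.7], [1.58, 1.48, -0.87, 1.96, -1.23, 0.94, -1.68], [0.15, 0.69, 0.54, 2.22, 4.05, 1.96, -2.03], [2.01, 1.05, -1.06, 2.27, -1.2, 1.06, -1.98]]
False 30 -0.3 [False, True, True, True, False]
False 30 0 [[0.95, 1.05, -0.18, 2.33, 4.37, 2.05, -1.25], [1.93, 1.77, -0.7, 2.08, -1.09, 1.14, -1.35], [1.68, 1.93, -0.9, 1.95, -1.25, 0.99, -1.24], [1.1, 0.96, -0.64, 2.25, 4.16, 1.65, -1.3], [1.01, 0.9, -0.24, 2.4, 4.33, 1.98, -1.33]]
False 30 0.3 [[1.85, 1.42, -0.88, 2.12, -1.1, 1.21, -1.76], [1.71, 1.59, -0.68, 1.93, -1.04, 1.34, -1.65], [1.54, 1.75, -0.88, 1.79, -1.09, 1.14, -1.66], [1.78, 1.74, -1.28, 2.05, -1.01, 0.73, -1.89], [2.04, 1.53, -1.08, 2.18, -0.96, 1.0, -1.94]]
```

```bash
cat > fk.py <<'E'
import numpy as np, itertools
from scipy.spatial.transform import Rotation as R
from scipy.optimize import least_squares
# PoE: params: 7*(w3, p3) + home rotvec3 + pos3
def fk(prm,Q,full=False):
    Q=np.atleast_2d(Q);n=len(Q)
    Rm=np.tile(np.eye(3),(n,1,1));t=np.zeros((n,3));pts=[]
    for i in range(7):
        w=prm[6*i:6*i+3];w=w/np.linalg.norm(w);p=prm[6*i+3:6*i+6]
        if full: pts.append(t+Rm@p)
        Ri=R.from_rotvec(Q[:,i:i+1]*w).as_matrix()
        t=t+np.einsum('nij,nj->ni',Rm,p-Ri@p);Rm=Rm@Ri
    T0=R.from_rotvec(prm[42:45]).as_matrix()
    P=t+Rm@prm[45:48]
    return (P,Rm@T0,pts) if full else (P,Rm@T0)
E
cat > gen.py <<'E'
from station import robot
import numpy as np
from scipy.spatial.transform import Rotation as R
rng=np.random.default_rng(0)
D=[];s=robot.read_state();
while len(D)<160:
    a=rng.uniform(-1.6,1.6);r=rng.uniform(.35,.8);P=np.array([r*np.cos(a),r*np.sin(a),rng.uniform(.05,.6)])
    d=R.from_rotvec(s["ee_rot"])
    o=(R.from_rotvec([0,0,a])*R.from_rotvec(rng.normal(0,.6,3))*R.from_euler('y',-rng.uniform(0,1.5))*R.from_rotvec([0,0,-1.19])*d).as_rotvec()
    q=robot.ik(P,o)
    if q is not None: D.append(np.r_[P,o,q])
np.save("ik.npy",D);print(len(D))
E
python3 gen.py
cat > fitfk.py <<'E'
from fk import *
D=np.load("ik.npy");P=D[:,:3];Rt=R.from_rotvec(D[:,3:6]).as_matrix();Q=D[:,6:]
def res(prm):
    p,r=fk(prm,Q);return np.r_[(p-P).ravel(),.3*(r-Rt).ravel()]
best=None
for s3,s5,s7 in itertools.product((-1,1),repeat=3):
    sg=[-1,0,s3,0,s5,0,s7];x=[]
    zs=[0,.33,0,.7,0,1.1,0]
    for i in range(7): x+=([0,0,sg[i],0,0,0] if i%2==0 else [0,1,0,0,0,zs[i]])
    # home: tool fwd up; from down pose: y_tool=+z ; guess z_tool along y
    for T0 in (np.c_[[1,0,0],[0,0,1],[0,-1,0]],np.c_[[-1,0,0],[0,0,1],[0,1,0]],np.c_[[0,1,0],[0,0,1],[1,0,0]],np.c_[[0,-1,0],[0,0,1],[-1,0,0]]):
        x0=np.r_[x,R.from_matrix(T0).as_rotvec(),0,0,1.4]
        o=least_squares(res,x0,max_nfev=60)
        if best is None or o.cost<best.cost: best=o;print(s3,s5,s7,o.cost,flush=True)
        if best.cost<1e-4: break
    if best.cost<1e-4: break
np.save("prm.npy",best.x)
p,r=fk(best.x,Q);print(np.abs(p-P).max(),np.abs(r-Rt).max());print(best.x[:42].reshape(7,6).round(3),best.x[42:])
E
timeout 500 python3 fitfk.py
```

```text
160
-1 -1 -1 2.286250152038164e-20
8.762235381709615e-11 8.283196351044353e-11
[[  0.     -0.    -12.26   -0.     -0.     -0.014]
 [ -0.      6.52   -0.     -0.     -0.377   0.258]
 [  0.     -0.     -3.977   0.     -0.022   0.332]
 [  0.     10.253   0.     -0.      0.68    0.707]
 [ -0.      0.     -9.357  -0.     -0.045   0.207]
 [  0.      1.942   0.      0.      0.272   1.197]
 [  0.      0.     -9.813   0.     -0.046  -0.607]] [ 1.20919958e+00 -1.20919958e+00 -1.20919958e+00 -1.57981088e-12
 -4.56501000e-02  1.58514183e+00]
```

```bash
cat > srch.py <<'E'
from fk import *
from plan import *
prm=np.load("prm.npy")
lo=np.array([-2.6,-.5,-1.47,.16,-1.27,.06,-2.6]);hi=np.array([2.6,2.12,1.34,2.42,4.41,2.06,2.6])
# canonical joint centre points at home: shoulder, elbow, wrist
def pts(q):
    Rm=np.eye(3);t=np.zeros(3);out={}
    for i in range(7):
        w=prm[6*i:6*i+3];w=w/np.linalg.norm(w);p=prm[6*i+3:6*i+6]
        Ri=R.from_rotvec(q[i]*w).as_matrix();t=t+Rm@(p-Ri@p);Rm=Rm@Ri
        if i==2: out["el"]=t+Rm@np.array([0,-.022,.707])
        if i==4: out["wr"]=t+Rm@np.array([0,-.045,1.197])
    return out
def solve(P,o,q0,reg=.0):
    Rt=R.from_rotvec(o).as_matrix()
    mid=(lo+hi)/2;hw=(hi-lo)/2
    def f(q):
        p,r=fk(prm,q);return np.r_[10*(p[0]-P),3*(r[0]-Rt).ravel(),reg*((q-mid)/hw)**5]
    s=least_squares(f,np.clip(q0,lo+.03,hi-.03),bounds=(lo+.02,hi-.02),max_nfev=150)
    p,r=fk(prm,s.x);return s.x,np.linalg.norm(p[0]-P)+.3*np.abs(r[0]-Rt).max()
if __name__=="__main__":
    rng=np.random.default_rng(1);res=[]
    import sys
    for cu in (True,False):
     for pd in (-25,-15,-5,5):
      for yw in (.1,.2,.3):
        o=ori(np.radians(pd),cu,yw);found=[]
        for k in range(10):
            q,e=solve(pt(-.04,.19),o,rng.uniform(lo,hi),.003)
            if e>2e-3: continue
            ok=True;path=[q];
            def chain(W,q):
                mg=9
                for P in W:
                    q2,e=solve(P,o,q,.003)
                    if e>2e-3 or np.abs(q2-q).max()>.5: return None
                    q=q2;mg=min(mg,(np.minimum(q-lo,hi-q)).min());path.append(q)
                return mg,q
            a=chain([pt(-.04,z) for z in (.16,.13,.1,.085)]+[pt(x,.085) for x in(-.08,-.13)],q)
            if a is None: continue
            b=chain([pt(-.04,z) for z in (.22,.25,.28)]+[pt(x,.26) for x in(-.08,-.13)],q)
            if b is None: continue
            pp=[pts(x) for x in path]
            found.append((min(a[0],b[0]),min(x["el"][2] for x in pp),min(x["wr"][2] for x in pp),a[1].round(2).tolist(),b[1].round(2).tolist(),pts(a[1])["el"].round(2).tolist()))
        found.sort(key=lambda x:-x[0])
        if found: print(cu,pd,yw,len(found),*found[0],flush=True)
E
timeout 560 python3 srch.py
```

```text
True -15 0.3 4 0.02000000000000557 0.4144621153375112 0.1858907859327864 [2.02, 1.12, -1.23, 2.25, -0.7, 0.47, 0.69] [2.16, 0.36, -1.38, 2.24, -1.25, 0.98, 0.65] [-0.19, -0.35, 0.46]
True -5 0.3 8 0.04026508989236155 0.30088034608082315 0.11921415933359181 [2.06, 1.37, -1.17, 2.21, -0.61, 0.52, 0.79] [2.12, 0.71, -1.36, 2.27, -1.19, 0.85, 0.8] [-0.23, -0.38, 0.35]
True 5 0.3 6 0.03347841277672625 0.2098413453862871 0.051468753615031004 [2.07, 1.56, -1.1, 2.15, -0.58, 0.62, 0.91] [2.12, 1.1, -1.36, 2.27, -1.02, 0.72, 0.87] [-0.23, -0.38, 0.26]
False -15 0.3 1 0.020000000000008455 0.45455030760791093 0.1857807903055141 [1.95, 0.99, -1.14, 2.26, -0.95, 0.56, -2.26] [2.16, 0.36, -1.38, 2.24, -1.25, 0.98, -2.49] [-0.16, -0.34, 0.51]
False -5 0.3 5 0.02000288729161359 0.34073000809005344 0.11909399955592737 [1.99, 1.24, -1.1, 2.22, -0.85, 0.6, -2.16] [2.09, 0.65, -1.31, 2.27, -1.25, 0.9, -2.31] [-0.19, -0.38, 0.4]
False 5 0.3 8 0.05870732753670116 0.24406805425536138 0.05136513464562287 [2.0, 1.46, -1.04, 2.15, -0.77, 0.69, -2.08] [2.09, 1.03, -1.32, 2.27, -1.11, 0.78, -2.21] [-0.21, -0.4, 0.31]
```

```bash
cat > trace.py <<'E'
from srch import *
def seg(a,b,n=25): return [a+(b-a)*k/n for k in range(n+1)]
def report(a,b,n=8):
    for q in seg(np.array(a),np.array(b),n):
        p,r=fk(prm,q);x=pts(q);f=r[0][:,1];jz=r[0][:,2];
        c=[p[0]-s*f+k*jz+m*r[0][:,0] for s in(.07,.25) for k in(-.095,.095) for m in(-.075,.04)]
        c=np.array(c)
        print("tcp",p[0].round(2),"el",x["el"].round(2),"wr",x["wr"].round(2),"body min",c.min(0).round(2),"max",c.max(0).round(2))
E
cat > q.py <<'E'
from trace import *
PD,YW,YO=np.radians(-10),.3,-.03
o=ori(PD,True,YW)
q0=np.array([2.06,1.3,-1.17,2.21,-.65,.52,.75])
best=None
for k in range(20):
    q,e=solve(pt(-.125,.085,YO),o,q0+np.random.default_rng(k).normal(0,.25,7),.02)
    if e<2e-3:
        # track
        mg=np.minimum(q-lo,hi-q).min();c=q;ok=True;m=mg
        for P in [pt(x,.085,YO) for x in(-.08,-.042)]+[pt(-.042,z,YO) for z in np.arange(.1,.28,.02)]+[pt(-.08,.25,YO),pt(-.125,.25,YO)]:
            d,e=solve(P,o,c,.01); ok&=e<2e-3 and abs(d-c).max()<.5;c=d;m=min(m,np.minimum(c-lo,hi-c).min())
        if ok and (best is None or m>best[0]): best=(m,q)
print(best); np.save("qpre.npy",best[1])
if __name__=="__main__":
    Q=best[1]
    A=[-1.21,-.4,0,2.2,0,1.34,-.09];B=[1.2,-.4,0,2.2,0,1.34,0];
    for a,b in(([-1.211,.332,-.065,1.46,.022,1.35,-.088],A),(A,B),(B,Q)): print();report(a,b,8)
E
python3 q.py
```

```text
(np.float64(0.1078858121202313), array([ 2.00709555,  1.22901069, -1.18712827,  2.16973383, -0.64850218,
        0.53833769,  0.715322  ]))

tcp [0.23 0.58 0.19] el [0.07 0.13 0.68] wr [0.23 0.58 0.57] body min [0.13 0.48 0.26] max [0.31 0.7  0.44]
tcp [0.22 0.54 0.2 ] el [0.06 0.09 0.69] wr [0.22 0.54 0.59] body min [0.12 0.44 0.27] max [0.3  0.66 0.45]
tcp [0.22 0.5  0.2 ] el [0.04 0.05 0.7 ] wr [0.21 0.5  0.59] body min [0.11 0.4  0.27] max [0.29 0.62 0.46]
tcp [0.21 0.46 0.21] el [0.03 0.02 0.71] wr [0.2  0.46 0.6 ] body min [0.1  0.36 0.28] max [0.28 0.58 0.46]
tcp [0.2  0.42 0.21] el [ 0.02 -0.02  0.71] wr [0.19 0.42 0.6 ] body min [0.09 0.32 0.28] max [0.27 0.54 0.46]
tcp [0.19 0.38 0.21] el [ 0.   -0.06  0.7 ] wr [0.18 0.38 0.59] body min [0.08 0.28 0.27] max [0.26 0.5  0.46]
tcp [0.17 0.34 0.2 ] el [-0.01 -0.1   0.7 ] wr [0.17 0.34 0.59] body min [0.06 0.24 0.27] max [0.25 0.46 0.45]
tcp [0.16 0.3  0.19] el [-0.03 -0.14  0.69] wr [0.16 0.3  0.57] body min [0.05 0.2  0.26] max [0.24 0.42 0.44]
tcp [0.15 0.27 0.17] el [-0.04 -0.17  0.67] wr [0.15 0.27 0.56] body min [0.04 0.16
[... 1495 characters left out ...]
1   0.7 ] wr [ 0.16 -0.39  0.34] body min [ 0.08 -0.43  0.01] max [ 0.31 -0.16  0.26]
tcp [ 0.27 -0.2  -0.05] el [-0.03 -0.18  0.67] wr [ 0.17 -0.39  0.27] body min [ 0.11 -0.41 -0.04] max [ 0.37 -0.13  0.21]
tcp [ 0.34 -0.16 -0.07] el [-0.06 -0.25  0.62] wr [ 0.18 -0.38  0.21] body min [ 0.15 -0.39 -0.06] max [ 0.42 -0.1   0.18]
tcp [ 0.42 -0.13 -0.04] el [-0.1  -0.31  0.56] wr [ 0.2  -0.36  0.17] body min [ 0.19 -0.36 -0.05] max [ 0.48 -0.08  0.17]
tcp [ 0.49 -0.12  0.01] el [-0.15 -0.36  0.49] wr [ 0.21 -0.35  0.15] body min [ 0.24 -0.35 -0.01] max [ 0.52 -0.08  0.18]
tcp [ 0.55 -0.15  0.08] el [-0.2  -0.37  0.41] wr [ 0.22 -0.35  0.15] body min [ 0.28 -0.36  0.06] max [ 0.55 -0.1   0.2 ]
```

```bash
cat > q2.py <<'E'
from trace import *
o=ori(np.radians(-10),True,.3);q=np.load("qpre.npy")
for z in (.085,.13,.17,.21,.25): q,e=solve(pt(-.125,z,-.03),o,q,.01);print(q.round(2),e)
np.save("qhi.npy",q)
A=[-1.21,-.4,0,2.2,0,1.34,-.09];B=[1.4,-.4,0,2.2,0,1.34,0];C=[1.6,-.3,-.5,2.25,-.4,.6,.2]
for a,b in((A,B),(B,C),(C,q)): print();report(a,b,8)
E
python3 q2.py | grep -v "^$"
```

```text
[ 2.01  1.23 -1.19  2.17 -0.65  0.54  0.72] 3.358221271815803e-06
[ 2.02  1.1  -1.24  2.19 -0.77  0.59  0.71] 4.872509892094302e-06
[ 2.03  0.96 -1.27  2.2  -0.89  0.66  0.71] 6.662863230496046e-06
[ 2.05  0.8  -1.3   2.2  -1.02  0.75  0.71] 8.858534132671695e-06
[ 2.07  0.62 -1.31  2.19 -1.14  0.87  0.7 ] 1.1360869262987383e-05
tcp [0.15 0.27 0.17] el [-0.04 -0.17  0.67] wr [0.15 0.27 0.56] body min [0.04 0.16 0.24] max [0.23 0.39 0.42]
tcp [0.23 0.21 0.17] el [-0.09 -0.15  0.67] wr [0.23 0.21 0.56] body min [0.11 0.11 0.24] max [0.32 0.33 0.42]
tcp [0.28 0.12 0.17] el [-0.14 -0.11  0.67] wr [0.28 0.12 0.56] body min [0.16 0.04 0.24] max [0.38 0.23 0.42]
tcp [0.31 0.03 0.17] el [-0.17 -0.06  0.67] wr [0.3  0.03 0.56] body min [ 0.2  -0.03  0.24] max [0.41 0.12 0.42]
tcp [ 0.3  -0.07  0.17] el [-0.18 -0.01  0.67] wr [ 0.3  -0.07  0.56] body min [ 0.2  -0.13  0.24] max [0.4  0.01 0.42]
tcp [ 0.26 -0.17  0.17] el [-0.17  0.05  0.67] wr [ 0.26 -0.16  0.56] body min [ 0.15 -0.24  0.24] max [ 0.38 -0.06  0.42]
tcp [ 0.19 -0.24  0.17] el [-0.14  0.1   0.67] wr [ 0.19 -0.24  0.56] body min 
[... 1803 characters left out ...]
02  0.71] wr [ 0.18 -0.34  0.39] body min [ 0.18 -0.44  0.08] max [ 0.43 -0.21  0.33]
tcp [ 0.42 -0.28  0.06] el [-0.04 -0.06  0.7 ] wr [ 0.19 -0.34  0.37] body min [ 0.2  -0.42  0.08] max [ 0.47 -0.17  0.31]
tcp [ 0.46 -0.23  0.08] el [-0.06 -0.11  0.69] wr [ 0.2  -0.34  0.34] body min [ 0.22 -0.4   0.09] max [ 0.5  -0.14  0.31]
tcp [ 0.5  -0.19  0.12] el [-0.08 -0.15  0.67] wr [ 0.21 -0.35  0.33] body min [ 0.25 -0.39  0.12] max [ 0.52 -0.12  0.32]
tcp [ 0.53 -0.17  0.18] el [-0.11 -0.19  0.65] wr [ 0.21 -0.35  0.32] body min [ 0.27 -0.37  0.16] max [ 0.54 -0.1   0.34]
tcp [ 0.55 -0.15  0.25] el [-0.14 -0.22  0.62] wr [ 0.22 -0.35  0.32] body min [ 0.28 -0.36  0.22] max [ 0.55 -0.1   0.37]
```

```bash
python3 - <<'E'
from station import robot
import numpy as np,cv2
robot.gripper_to(0.0)
t=lambda:print(round(robot.read_state()["time"],2),robot.read_state()["position"].round(3),robot.read_state()["width"])
t()
for q in ([-1.21,-.4,0,2.2,0,1.34,-.09],[1.4,-.4,0,2.2,0,1.34,0],[1.6,-.3,-.5,2.25,-.4,.6,.2],np.load("qhi.npy")):
    robot.move_j(q);t()
s=robot.read_state();np.savez("pics/st1.npz",**s)
for n in("wrist","scene","top"):
    c=robot.camera(n);np.savez(f"pics/{n}1.npz",**c);cv2.imwrite(f"pics/{n}1.png",c["pixels"][:,:,::-1])
E
```

```text
1.68 [0.233 0.58  0.186] 0.000652556698462595
2.9 [0.15  0.269 0.172] 0.00041700090954672944
5.99 [ 0.007 -0.306  0.172] 0.0008231053935088715
7.05 [ 0.26  -0.466  0.172] 0.0004559926232113593
8.44 [ 0.549 -0.152  0.249] 0.0002683167869928792
```

View pics/wrist1.png

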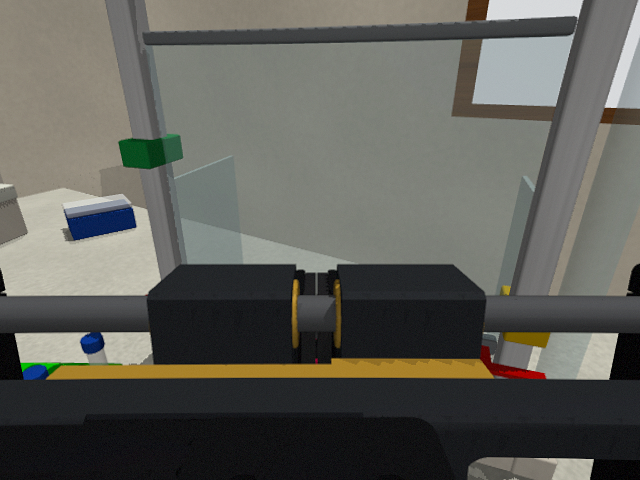

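View pics/top1.png

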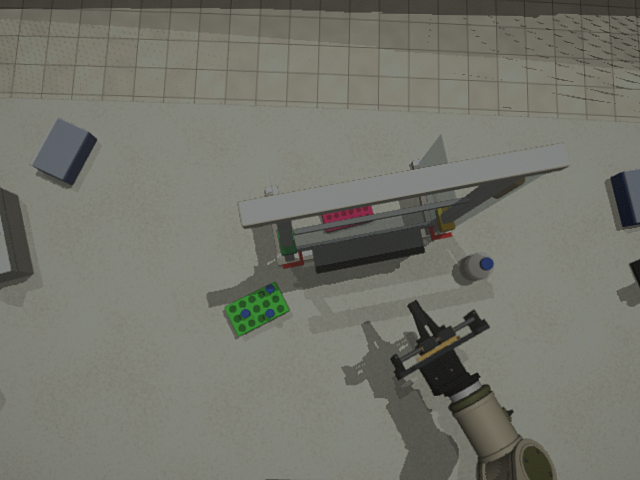

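View pics/scene1.png

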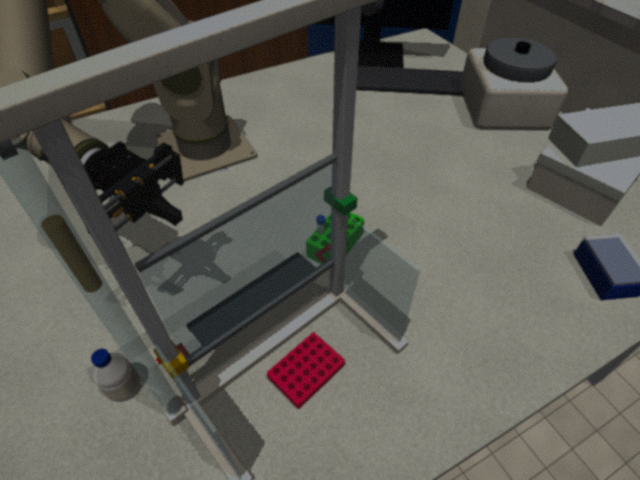

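```bash
python3 - <<'E'
import cv2
s=cv2.imread("pics/wrist1.png")
cv2.imwrite("pics/w1z.png",cv2.resize(s[110:190,100:200],None,fx=6,fy=6,interpolation=cv2.INTER_NEAREST))
from plan import *
c=load("wrist1");st=load("st1")
for zz in(.265,.278,.29):
    print(zz,proj(c,[pt(a*.025,zz+e,.17+b*.015) for a,b,e in((-1,1,.012),(-1,-1,.012),(1,-1,.012),(-1,1,-.012),(-1,-1,-.012),(1,-1,-.012))],st).round(0).tolist())
E
```

```text
0.265 [[120.0, 155.0], [148.0, 157.0], [183.0, 147.0], [126.0, 181.0], [153.0, 184.0], [186.0, 171.0]]
0.278 [[117.0, 140.0], [146.0, 142.0], [181.0, 134.0], [123.0, 167.0], [151.0, 170.0], [184.0, 158.0]]
0.29 [[114.0, 126.0], [143.0, 128.0], [179.0, 121.0], [120.0, 154.0], [148.0, 156.0], [183.0, 146.0]]
```

View pics/w1z.png

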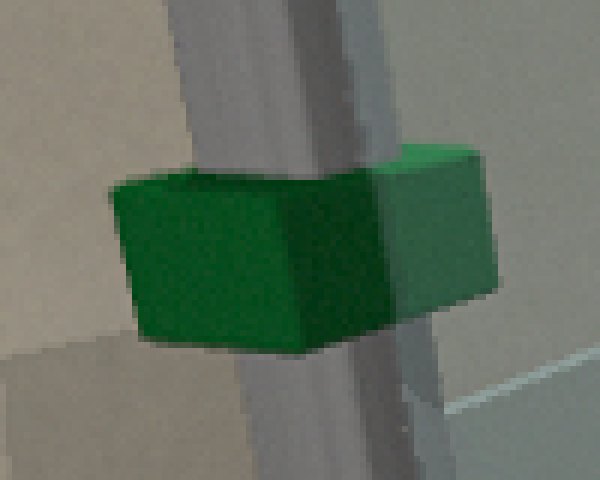

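```bash
python3 - <<'E'
from station import robot
import numpy as np,cv2
from plan import *
t=lambda:print(round(robot.read_state()["time"],2),robot.read_state()["position"].round(3),robot.read_state()["ft_force"].round(1))
print(robot.line_to(pt(-.125,.083,-.03),max_speed=.12,stop_force=15));t()
print(robot.line_to(pt(-.040,.083,-.03),max_speed=.06,stop_force=6));t()
for n in("scene","top"):
    c=robot.camera(n);np.savez(f"pics/{n}2.npz",**c);cv2.imwrite(f"pics/{n}2.png",c["pixels"][:,:,::-1])
s=robot.read_state();np.savez("pics/st2.npz",**s)
c=robot.camera("wrist");cv2.imwrite(f"pics/wrist2.png",c["pixels"][:,:,::-1])
E
python3 - <<'E'
import cv2,numpy as np
s=cv2.imread("pics/scene2.png");t=cv2.imread("pics/top2.png")
cv2.imwrite("pics/z2.png",np.hstack([cv2.resize(s[200:400,120:320],(400,400)),cv2.resize(t[190:390,300:500],(400,400))]))
E
```

```text
False
10.13 [ 0.549 -0.152  0.083] [ 0.1  0.  -0. ]
False
11.7 [ 0.632 -0.133  0.083] [-0.4 -0.2  0.1]
```

View pics/z2.png

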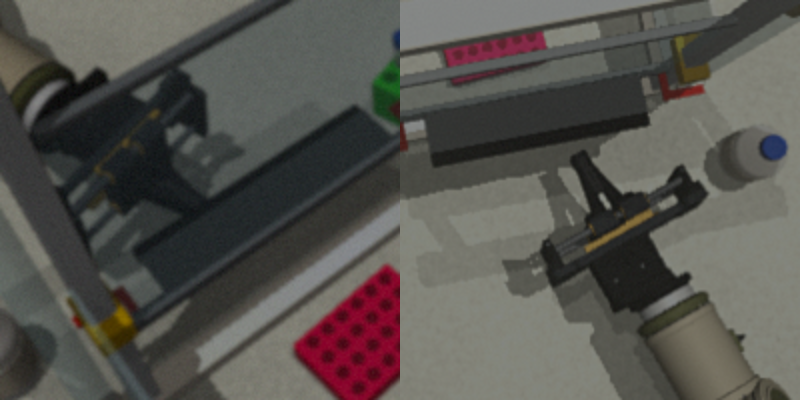

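View pics/wrist2.png

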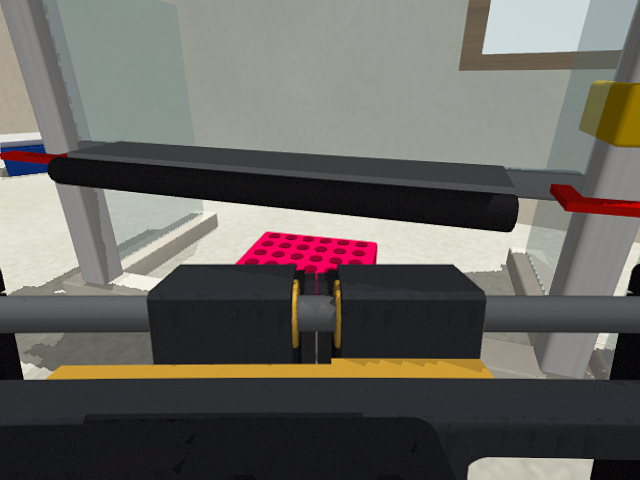

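```bash
python3 - <<'E'
from plan import *
t=load("top2");s=load("scene2");st=load("st2")
P=st["position"];print(P,pt(-.04,.083,-.03))
print("tcp",proj(t,[P]),proj(s,[P]),"bar line front",proj(t,[pt(-.06,.124,-.12),pt(-.06,.124,.12),pt(-.06,.124,-.03)]))
Rm=R.from_rotvec(st["ee_rot"]).as_matrix();print(Rm)
E
python3 - <<'E'
import cv2
t=cv2.imread("pics/top2.png")
cv2.imwrite("pics/z3.png",cv2.convertScaleAbs(cv2.resize(t[230:310,340:440],None,fx=7,fy=7,interpolation=0),alpha=2))
E
```

```text
[ 0.63172633 -0.13283783  0.08294155] [ 0.631885   -0.13262267  0.083     ]
tcp [[379.87123456 252.65088845]] [[240.63660476 317.83359808]] bar line front [[424.43036095 251.21538735]
 [316.96971264 272.9310602 ]
 [384.47087172 259.30267264]]
[[-1.50021327e-01  8.49926904e-01  5.05091932e-01]
 [-8.77826656e-02  4.97405331e-01 -8.63065548e-01]
 [-9.84778049e-01 -1.73816555e-01 -1.25584237e-05]]
```

View pics/z3.png

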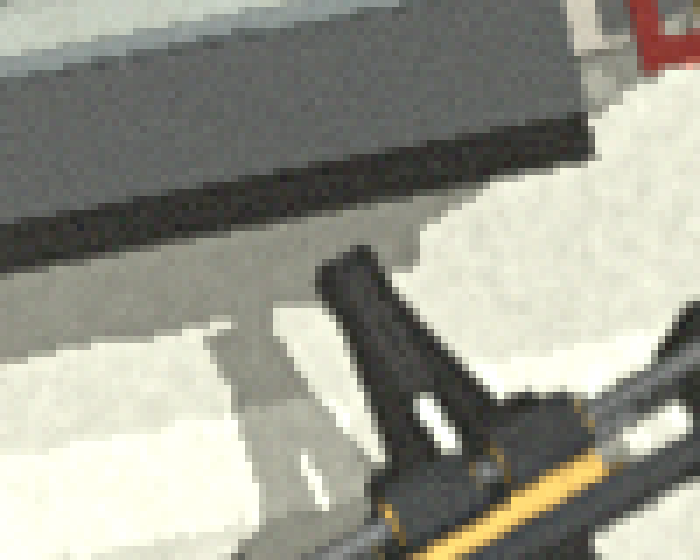

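```bash
python3 - <<'E'
from plan import *
t=load("top1");st=load("st1");print(proj(t,[st["position"]]),proj(load("scene1"),[st["position"]]), st["position"])
t2=load("top2");print(onplane(t2,[(390,265.4)],.083),load("st2")["position"])
from station import robot
s=robot.read_state();print(s["time"],s["position"],s["ft_force"])
c=robot.camera("top");cv2.imwrite("pics/top3.png",c["pixels"][:,:,::-1]);np.savez("pics/top3.npz",**c)
c=robot.camera("scene");cv2.imwrite("pics/scene3.png",c["pixels"][:,:,::-1]);np.savez("pics/scene3.npz",**c)
im=lambda n,a,b,c,d:cv2.convertScaleAbs(cv2.resize(cv2.imread(n)[a:b,c:d],(400,400),interpolation=0),alpha=2)
cv2.imwrite("pics/z4.png",np.hstack([im("pics/top1.png",260,340,380,460),im("pics/top3.png",230,310,350,430)]))
E
```

```text
[[401.6409743  285.32849189]] [[196.39885893 229.21994729]] [ 0.54888302 -0.15216475  0.24898118]
[[ 0.60356777 -0.15607715  0.083     ]] [ 0.63172633 -0.13283783  0.08294155]
11.85 [ 0.63174763 -0.13284447  0.08292341] [-0.40697212 -0.23084699 -0.10143799]
```

View pics/z4.png

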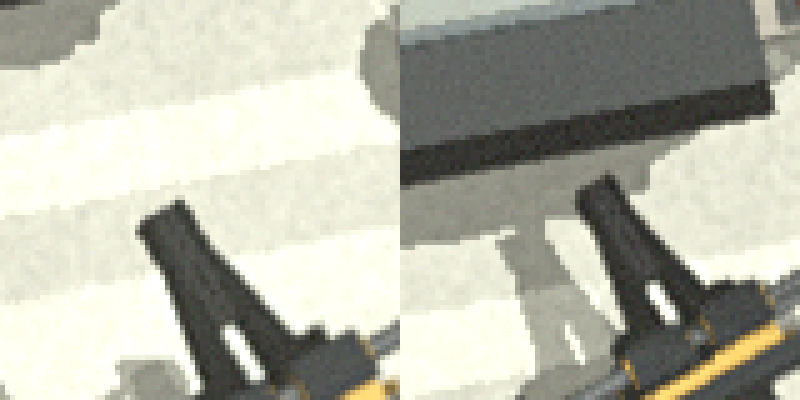

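```bash
python3 - <<'E'
import cv2,numpy as np
im=lambda n,a,b,c,d:cv2.convertScaleAbs(cv2.resize(cv2.imread(n)[a:b,c:d],(480,480),interpolation=0),alpha=2)
cv2.imwrite("pics/z5.png",im("pics/scene1.png",170,250,130,210))
from station import robot; print(robot.tcp_to_grasp)
E
```

```text
0.0187
```

View pics/z5.png

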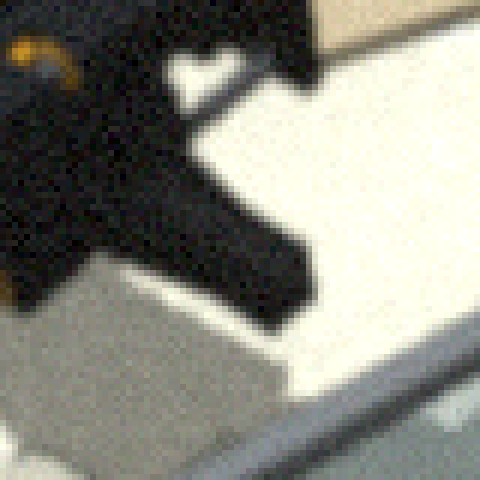

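```bash
python3 - <<'E'
from plan import *
s=load("scene1");t=load("top1");st=load("st1")
o1,d1=ray(s,[(180.5,219.5)]);o2,d2=ray(t,[(412.4,302.6)])
X,e=tri(o1,d1[0],o2,d2[0]);Rm=R.from_rotvec(st["ee_rot"]).as_matrix()
print(X,e,Rm.T@(X-st["position"]))
E
```

```text
[ 0.51658092 -0.17071906  0.25150621] 0.004268425205354046 [ 0.00407134 -0.03711326 -0.00030591]
```

```bash
python3 - <<'E'
from station import robot
import numpy as np,cv2
from plan import *
t=lambda:print(round(robot.read_state()["time"],2),robot.read_state()["position"].round(4),robot.read_state()["ft_force"].round(1))
print(robot.line_to(pt(-.005,.083,-.02),max_speed=.05,stop_force=5));t()
print(robot.line_to(pt(-.005,.115,-.02),max_speed=.02,stop_force=1.5));t()
for n in("scene","top"):
    c=robot.camera(n);np.savez(f"pics/{n}4.npz",**c);cv2.imwrite(f"pics/{n}4.png",c["pixels"][:,:,::-1])
c=robot.camera("wrist");cv2.imwrite(f"pics/wrist4.png",c["pixels"][:,:,::-1])
im=lambda n,a,b,c,d:cv2.convertScaleAbs(cv2.resize(cv2.imread(n)[a:b,c:d],(400,400),interpolation=0),alpha=2)
cv2.imwrite("pics/z6.png",np.hstack([im("pics/scene4.png",220,360,140,280),im("pics/top4.png",210,310,350,450)]))
E
```

```text
False
12.82 [ 0.6636 -0.115   0.0829] [-0.4  0.5 -0.3]
True
13.77 [ 0.6636 -0.115   0.1006] [ 0.2  0.7 -0. ]
```

View pics/z6.png

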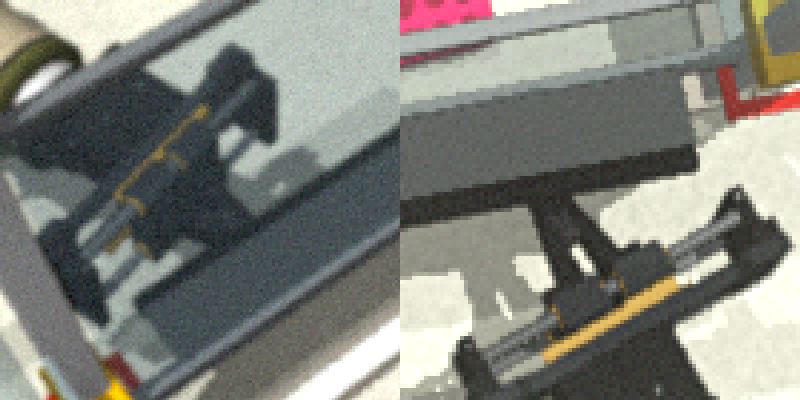

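View pics/wrist4.png

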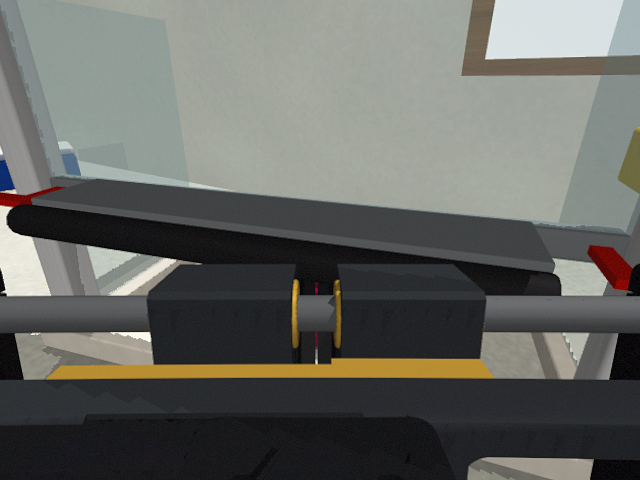

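```bash
python3 - <<'E'
from station import robot
import numpy as np,cv2
from plan import *
t=lambda:print(round(robot.read_state()["time"],2),robot.read_state()["position"].round(4),robot.read_state()["ft_force"].round(1))
for z in (.15,.2,.24):
    print(robot.line_to(pt(-.005,z,-.02),max_speed=.05,stop_force=15));t()
for n in("scene","top"):
    c=robot.camera(n);np.savez(f"pics/{n}5.npz",**c);cv2.imwrite(f"pics/{n}5.png",c["pixels"][:,:,::-1])
st=robot.read_state();np.savez("pics/st5.npz",**st)
c=robot.camera("wrist");np.savez("pics/wrist5.npz",**c);cv2.imwrite(f"pics/wrist5.png",c["pixels"][:,:,::-1])
im=lambda n,a,b,c,d:cv2.convertScaleAbs(cv2.resize(cv2.imread(n)[a:b,c:d],(400,400),interpolation=0),alpha=2)
cv2.imwrite("pics/z7.png",np.hstack([im("pics/scene5.png",130,330,170,370),im("pics/top5.png",190,310,260,380)]))
E
```

```text
False
15.07 [ 0.6638 -0.1149  0.1503] [-0.1 -0.  -0.9]
False
16.22 [ 0.6638 -0.1148  0.2003] [-1.3 -0.5  0.2]
False
17.17 [ 0.6639 -0.1149  0.2405] [0.6 0.6 0.4]
```

View pics/z7.png

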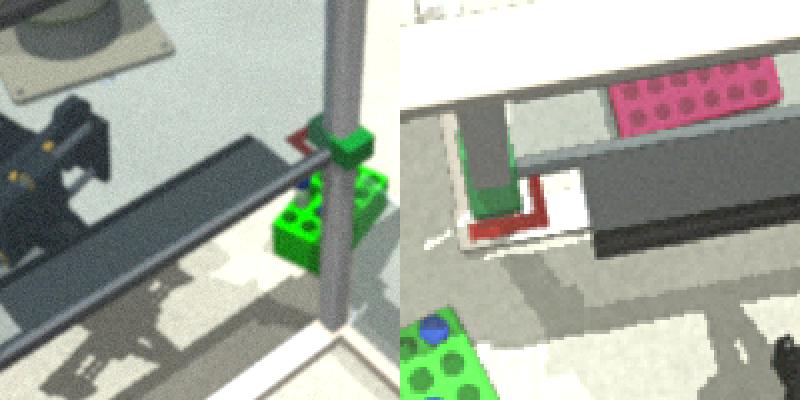

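View pics/wrist5.png

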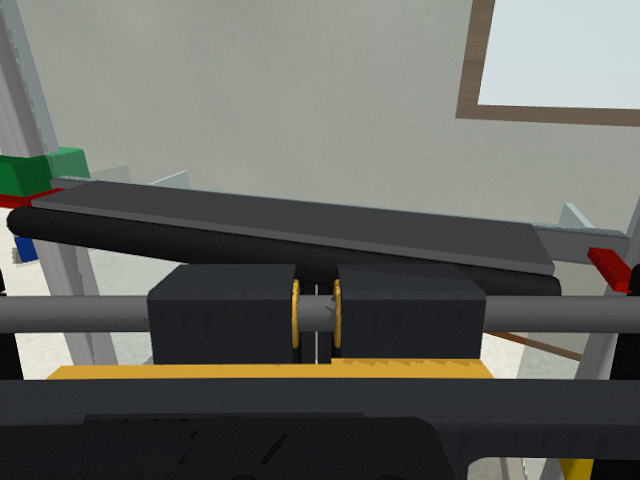

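View pics/scene5.png

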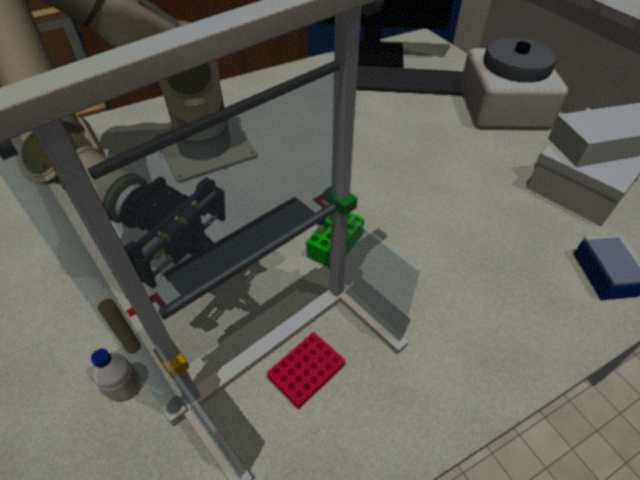

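```bash
python3 - <<'E'
from station import robot
import numpy as np,cv2
from plan import *
t=lambda:print(round(robot.read_state()["time"],2),robot.read_state()["position"].round(4),robot.read_state()["ft_force"].round(1))
print(robot.line_to(pt(-.005,.2535,-.02),max_speed=.03,stop_force=15));t()
robot.sleep(.3);t()
for n in("scene","top"):
    c=robot.camera(n);np.savez(f"pics/{n}6.npz",**c);cv2.imwrite(f"pics/{n}6.png",c["pixels"][:,:,::-1])
st=robot.read_state();np.savez("pics/st6.npz",**st)
c=robot.camera("wrist");np.savez("pics/wrist6.npz",**c);cv2.imwrite(f"pics/wrist6.png",c["pixels"][:,:,::-1])
im=lambda n,a,b,c,d:cv2.convertScaleAbs(cv2.resize(cv2.imread(n)[a:b,c:d],(400,400),interpolation=0),alpha=2)
cv2.imwrite("pics/z8.png",np.hstack([im("pics/scene6.png",160,240,290,370),im("pics/wrist6.png",120,240,0,120)]))
E
```

```text
False
17.92 [ 0.6638 -0.1149  0.254 ] [ 0.3 -0.9 -0.8]
18.22 [ 0.6638 -0.1149  0.2537] [ 0.   0.5 -1. ]
```

View pics/z8.png

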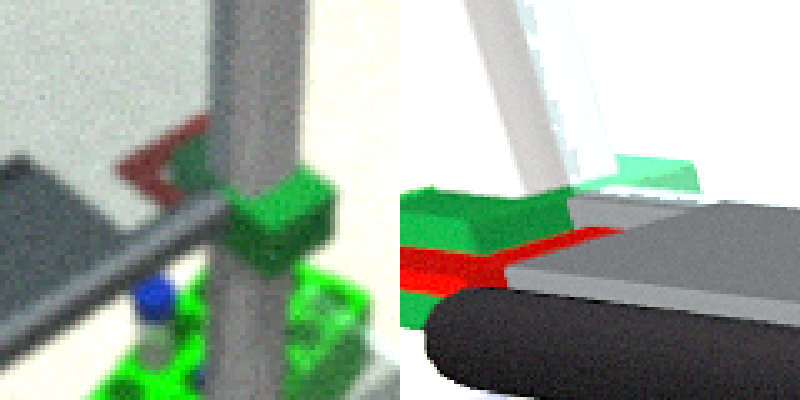

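```bash
python3 - <<'E'
from station import robot
import numpy as np,cv2
from plan import *
t=lambda:print(round(robot.read_state()["time"],2),robot.read_state()["position"].round(4),robot.read_state()["ft_force"].round(1))
robot.line_to(pt(-.005,.232,-.02),max_speed=.04);t()
robot.line_to(pt(-.09,.232,-.02),max_speed=.08);t()
try: robot.line_to(pt(-.125,.24,-.03),max_speed=.08)
except Exception as e: print(e)
t()
for n in("scene","top"):
    c=robot.camera(n);np.savez(f"pics/{n}7.npz",**c);cv2.imwrite(f"pics/{n}7.png",c["pixels"][:,:,::-1])
st=robot.read_state();np.savez("pics/st7.npz",**st)
c=robot.camera("wrist");np.savez("pics/wrist7.npz",**c);cv2.imwrite(f"pics/wrist7.png",c["pixels"][:,:,::-1])
E
```

```text
19.06 [ 0.6637 -0.1148  0.2321] [-0.6  0.3 -0.2]
20.27 [ 0.5812 -0.134   0.2322] [ 0.1 -0.2 -0.4]
20.88 [ 0.5493 -0.1519  0.24  ] [ 0.7 -0.1  0.2]
```

View pics/wrist7.png

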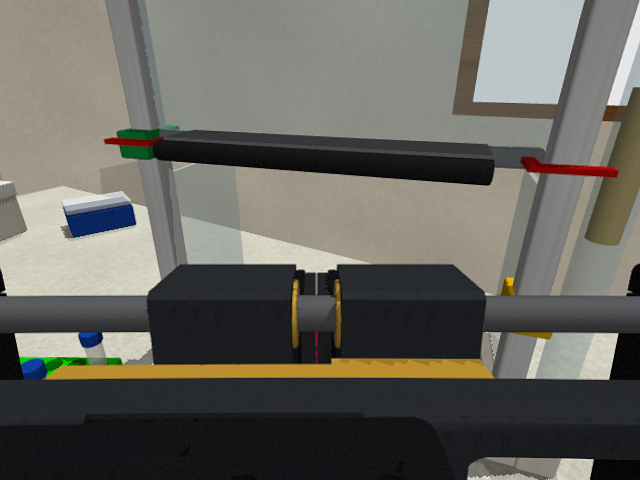

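View pics/scene7.png

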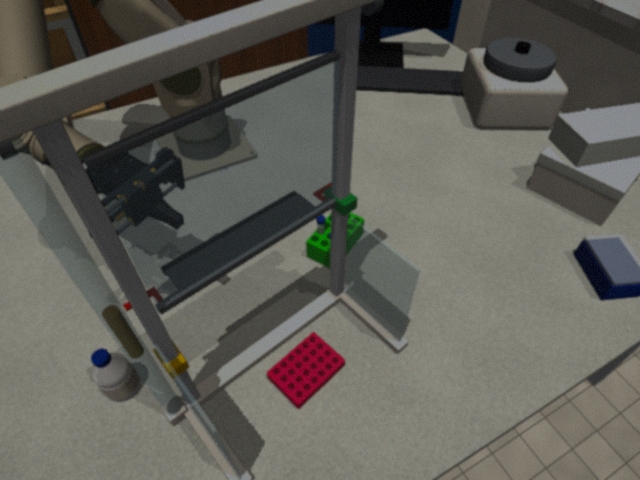

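View pics/top7.png

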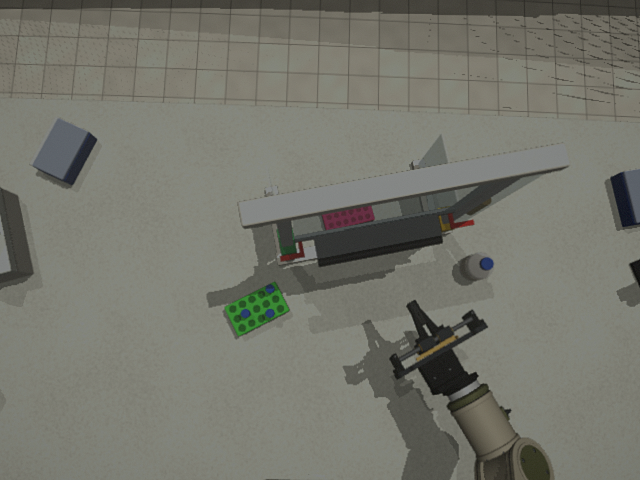

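```bash
python3 - <<'E'
from plan import *
im=cv2.imread("pics/wrist7.png");c=load("wrist7");st=load("st7")
cv2.imwrite("pics/z9.png",np.hstack([cv2.resize(im[110:180,95:195],(600,420),interpolation=0)]))
b,g,r=[im[:,:,i].astype(int) for i in range(3)]
red=((r>110)&(g<60)&(b<60));red[230:]=0;gr=((g>60)&(r<40)&(b<70));gr[230:,:]=0;gr[:,250:]=0
def height(uv,x):
    o,d=ray(c,uv,st);n=xh;k=((O+x*xh-o)@n)/(d@n);P=o+d*k[:,None];return np.c_[P[:,2],(P-O)@yh].round(4)
for nm,m,xs in(("redL",red,range(108,158,8)),("redR",red,range(540,612,12))):
    rows=[(x,np.nonzero(m[:,x])[0].mean()) for x in xs if m[:,x].any()]
    print(nm,[(round(float(a),1)) for _,a in rows],height(rows,-.036).tolist())
rows=[];
for x in (124,132,145,150):
    v=np.nonzero(gr[:,x])[0]; print(x,v.min(),v.max());rows+=[(x,v.min()-.5),(x,v.max()+.5)]
print("clip front",height(rows,-.025).tolist())
E
```

```text
redL [141.0, 140.5, 142.5, 143.0, 143.5, 145.0] [[0.2828, 0.184], [0.2837, 0.1755], [0.2824, 0.1676], [0.2825, 0.1595], [0.2825, 0.1515], [0.2817, 0.1437]]
redR [169.5, 170.0, 170.0, 170.5, 170.5, 171.5] [[0.282, -0.148], [0.2821, -0.1545], [0.2825, -0.1608], [0.2826, -0.1671], [0.283, -0.1732], [0.2828, -0.1793]]
124 130 156
132 130 157
145 130 158
150 131 156
clip front [[0.2913, 0.1752], [0.2676, 0.1813], [0.2917, 0.1668], [0.2673, 0.1728], [0.2923, 0.1534], [0.2673, 0.159], [0.2917, 0.1485], [0.2694, 0.1533]]
```

View pics/z9.png

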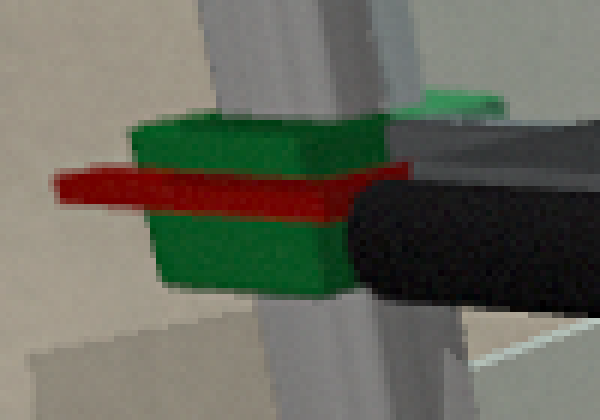

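```bash
python3 - <<'E'
from plan import *
a=load("top0")["pixels"].astype(int);b=load("top7")["pixels"].astype(int)
for n,(u0,u1,v0,v1),m in(("rack",(215,300,275,345),lambda p:(p[...,1]>p[...,0]+40)&(p[...,1]>p[...,2]+40)),("bottlecap",(470,505,250,280),lambda p:p[...,2]>p[...,0]+40)):
    print(n,[np.array(np.nonzero(m(x[v0:v1,u0:u1]))).mean(1).round(2).tolist() for x in(a,b)])
a=load("scene0")["pixels"].astype(int);b=load("scene7")["pixels"].astype(int)
print("pink",[np.array(np.nonzero((x[330:410,260:350,0]>x[330:410,260:350,1]+60))).mean(1).round(2).tolist() for x in(a,b)])
from station import robot
robot.sleep(.5);s=robot.read_state();print(s["time"],np.abs(s["joint_vel"]).max());robot.sign_off()
E
```

```text
rack [[34.05, 41.18], [34.12, 41.12]]
bottlecap [[13.04, 16.96], [13.14, 16.88]]
pink [[38.23, 45.12], [38.29, 45.27]]
21.5333 0.0021761508315459714
the job is handed in; nothing more can be done
```

The sash is up with its red pointers inside the green clip, and the job is handed in at 21.5 s. I pushed the lip bar up from below with the shut fingertips, without gripping it. Then I lowered the hand about 2 cm and drew it back clear.

**Last checks**
- **Pointer height:** after the hand was clear, the wrist camera put the pointers at about 282 mm. The green clip's middle was about 279 mm on the same picture, and it reaches 12 mm either way. The earlier estimate of the clip from the fixed cameras was 278 mm.
- **Other items:** the rack, bottle and pink block stayed within 0.2 pixel of where they were at the start.

**One disagreement:** both fixed cameras showed the fingertips about 37 mm short of the reported TCP, along the tool. The first approach therefore stopped in front of the lip. I corrected for the offset before pushing, and the pictures then showed the fingers under the bar.

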